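# Refill the empty lanes of the lock-cylinder dispenser

## Robot

A 7-joint arm with a two-finger parallel gripper is mounted at the origin on a cart in front of the work surface, level with it; the furniture and walls round the work are solid. World frame = base frame: x ahead of the robot, y to its left, z up, the work surface at z = 0. Lengths are in m, angles in rad, forces in N, time in s.
With the tool pointing down it reaches from about 0.4 to 0.85 m from the base axis. Payload 10.4 kg.
Tool frame: the origin (TCP) lies at the very end of the fingers, on their centre line; the grasp point (between the pads) lies r.tcp_to_grasp behind it (r.tcp_to_grasp is the distance from the TCP to the grasp point, in m); z points along the fingers, y is the line along which they close (so a half turn about z gives the same grasp; the last joint's range is limited). The gripper opens to 87 mm and grips with 3 to 60 N. Pads are 19 mm wide; open, the fingers measure 117 mm over their backs; the gripper's body (75 mm by 190 mm) begins 51 mm behind the grasp point.
Start: joints at [1.082, 0.332, -0.065, 1.46, 0.022, 1.35, -0.088], TCP at [0.281, -0.558, 0.223] pointing down, gripper open.
Joint ranges: [-2.6, 2.6], [-0.5, 2.12], [-1.47, 1.34], [0.16, 2.42], [-1.27, 4.41], [0.06, 2.06], [-2.6, 2.6]. Speed limits (rad/s): [2.22, 2.22, 2.79, 2.79, 3.14, 3.14, 3.14].

## Interface

Orientations are given as a unit quaternion [x, y, z, w].
In Python, from bench import monitor, cams, ticket, r gives the robot as it stands.
- The arm moves only by the shell command python3 -m crank 'ROWS' [OPENING] [FORCE]. ROWS is a JSON object whose one key "steps" holds a list of rows, each a list of 2 entries, a list of its own where there are three numbers: the shift along the world's x, y, z in units of 25 mm (1.0 is 25 mm), then the turn, a rotation vector about the world's x, y, z in units of 5 degrees (1.0 is 5 degrees). In form: {"steps": [[[x, y, z], [ax, ay, az]], ...]}. A call has 1 to 10 rows; each row shifts and turns the commanded pose from where the row before left it; what a row does not reach is not made up. A row lasts 1/12 s, in which the tool goes at most 41.7 mm and 7.16 degrees, less where a joint would pass 70% of its speed; a pose out of reach is approached as far as the arm can. A call is refused whole if a number of a shift passes 1 or a number of a turn 1, either way. A call with a gripper value outside its range is refused whole. OPENING is the finger opening in mm, from 0 to 87, set as the call begins (- or left out, the last holds). The fingers move at their own pace and stop on an object; FORCE is the grip in N (left out, the last holds). Time passes only in rows, so rows that do not move let the fingers close. It gives the time, the measured TCP pose, the force, the opening and the grip force at its end, in the units of the state.
- monitor.read_state(): the state, without advancing time (a new reading comes with each control period).
- cams.camera(name): name is "side" or "top" or "wrist"; returns a dict with "pixels" (384x512x3 uint8, blue, green, red), "z_map" (384x512 float32, m along the optical axis (not along the pixel's ray), 0 where there is no reading), "vfov" (degrees; the focal length in pixels is half the picture's height over the tangent of half this angle, whatever the lens; pixels are square), "cx", "cy" (the principal point, pixels), "T" (4x4, takes a point from camera to world coordinates). Camera axes: x right, y up, looking along -z (the intrinsics and any distortion apply to the point x, -y, -z); pixel columns grow to the right and rows downward; lengths in m; the calibration is good to about 2 mm. A picture is of the moment at which its call begins.
- ticket.close_job(): hands the job in; it is judged then, once.
The state is a dict: "time": time; "joint_positions": joint angles; "joint_vel": joint speeds; "joint_torque": joint torques, N m; "ee_pos": TCP position; "eef_rot": TCP orientation; "ft_force": force on the tool from outside, world axes, zero at the start; "torque": the same for the moment, N m; "width": finger opening in m; "grip_force": force on a finger pad.
Only numpy, scipy, OpenCV 4.12 (cv2) and the standard library are available. Lean on these libraries where they do the work, as an engineer would, in place of code of your own. Each camera call takes 0.05 s, during which the arm holds its last target. There are 200 camera calls.

## Task

Two of the four lanes of the counter dispenser have run out of lock cylinders: take the two spare cylinders out of the blue bin and load one into each empty lane, lying flat and lengthwise, pushed in against the spring until the steel catch has snapped up behind it and holds it there. Push with feeling, do not ram a cylinder against the rear stop. Let nothing out of the lanes that are full, and leave the padlock, the grease tin and the oil bottle where they are.

Things in the scene. Friction and masses are not known exactly. Their poses are not given: they have to be found in the camera images.
- dispenser: Dark grey smooth plastic dispenser for lock cylinders, screwed down, 146 x 172 x 39 mm, four lanes side by side. Origin: underside, mid width, on the line of the catch tips. +x runs into the lanes, away from the loading side; z up. Lane floors and the open flat apron before them (x -58 to 0) are at z 15. A full lane shows a brass cylinder; in an empty one the orange follower stands at the front.
- lane_1 (a point): Leftmost lane (seen from the loading side): point on the lane floor, at the lane's middle, between the tip of its catch (x 0) and the lane's mouth. Lane pitch 40 mm. 4 mm dividers, 20 mm tall, leave a lane 36 mm wide; their tapered noses begin at x 6. A cylinder lies lengthwise along x.
- lane_2 (a point): Second lane from the left, same point. Catch of each lane: a steel tongue 12 mm wide in the floor, hinged at x -28, rising to an upright tip at x 0, 4.5 mm above the floor. A cylinder pushed over it presses it down (under 1 N); once the cylinder's rear end has passed x 0 the tip snaps up behind it and holds it.
- lane_3 (a point): Third lane from the left, same point. Follower of each lane: a sprung orange plate 22 mm wide, 16 mm tall; its face stands at x 20 in an empty lane and is pushed back by the cylinder, 2.5 N at first, 4 N at the end. It throws an unlatched cylinder back out. Which lanes are empty is not told: look, or feel for it.
- lane_4 (a point): Rightmost lane, same point. Hard stop: rubber-faced posts stop the cylinder's front end at x 65, only 3 mm beyond the place where it is held (front end x 62, rear end x 0), so stop pushing when the force rises; pushing home takes about 4 to 8 N. A held cylinder's rear 6 mm stands out of the dividers.
- bin: Blue open picking bin, fixed, 120 (x) x 160 (y) x 40 mm, front wall (-x) 26 mm tall; walls 4 mm, floor 3 mm. Origin: centre of the underside, z up. The spares lie on its floor, roughly along its y. Obstacles: a black open-topped stand 0.30 m tall, left of the bin (world x 0.27 to 0.47, y -0.22 to 0.11), and an orange bench grinder behind the dispenser (x over 0.69, y over -0.26).
- spare_1: Spare brass lock cylinder lying flat, 33 (x) x 62 (y, end face to end face) x 17 mm (z), 0.19 kg. Origin: centre of its underside. Grasp across its x; inside the lanes there is no room for fingers beside it. Either end may go in first. At the start it lies in the half of the bin at the bin's +y.
- spare_2: The other spare lock cylinder, the same in every way; at the start in the half of the bin at the bin's -y.
- padlock: Brass padlock lying on the counter, 54 x 40 x 13 mm, bystander. Origin: centre of its underside.
- grease_tin: White round tin, 70 mm across, 24 mm tall, bystander. Origin: centre of its underside.
- oiler: Cream oil bottle with a red spout, upright, 45 mm across, 132 mm tall, bystander. Origin: centre of its underside, z up.
- catch_a (a joint): Catch of one of the four lanes (the letters do not tell which lane), rad: 0 = tip up, grows as it is pressed down, flush at about 0.18.
- follower_a (a joint): Follower of the lane with catch_a, m: 0 = lane empty, 0.042 = a cylinder held by the catch, 0.045 = cylinder on the rear stop. Letters do not tell which lane.
- catch_b (a joint): Catch of one of the four lanes (the letters do not tell which lane), rad: 0 = tip up, grows as it is pressed down, flush at about 0.18.
- follower_b (a joint): Follower of the lane with catch_b, m: 0 = lane empty, 0.042 = a cylinder held by the catch, 0.045 = cylinder on the rear stop. Letters do not tell which lane.
- catch_c (a joint): Catch of one of the four lanes (the letters do not tell which lane), rad: 0 = tip up, grows as it is pressed down, flush at about 0.18.
- follower_c (a joint): Follower of the lane with catch_c, m: 0 = lane empty, 0.042 = a cylinder held by the catch, 0.045 = cylinder on the rear stop. Letters do not tell which lane.
- catch_d (a joint): Catch of one of the four lanes (the letters do not tell which lane), rad: 0 = tip up, grows as it is pressed down, flush at about 0.18.
- follower_d (a joint): Follower of the lane with catch_d, m: 0 = lane empty, 0.042 = a cylinder held by the catch, 0.045 = cylinder on the rear stop. Letters do not tell which lane.
Not all that is in view belongs to the job. Leave any green or turquoise look-alike of the spare_1 alone.

How it is judged:
By the outcome, as a careful person would: the job done as asked, in the order asked, and still so for the second after the job is handed in, with the robot touching nothing.
It also fails if it takes over 70 s, if anything falls off the work surface, if the arm or the gripper's body presses on something with over 40 N, if the wrist force passes 120 N, or if a joint passes its speed limit or range.

## Working session

There is one attempt and no reset: what is moved stays moved. The work goes in short steps, Python scripts to look and compute and a shell command to move; the robot and the scene stay as the last step left them, time stands still between calls to the robot, and variables do not carry over. Pictures are saved under pics/ and viewed, at most 12 in all, crops included, and the job is handed in when it is done.

```bash
mkdir -p pics; ls; cat > h.py <<'E'
import numpy as np, cv2
from bench import monitor, cams, ticket, r
def px2w(c,u,v,z=None):
    f=192/np.tan(np.radians(c["vfov"])/2)
    d=z if z else np.median([q for q in c["z_map"][int(v)-1:int(v)+2,int(u)-1:int(u)+2].ravel() if q>0])
    p=np.array([(u-c["cx"])/f*d,-(v-c["cy"])/f*d,-d,1])
    return (c["T"]@p)[:3]
def onplane(c,u,v,h):
    f=192/np.tan(np.radians(c["vfov"])/2)
    d=c["T"][:3,:3]@np.array([(u-c["cx"])/f,-(v-c["cy"])/f,-1]);o=c["T"][:3,3]
    return o+d*(h-o[2])/d[2]
def w2px(c,p):
    f=192/np.tan(np.radians(c["vfov"])/2)
    q=np.linalg.inv(c["T"])@np.array([*p,1]); return c["cx"]+f*q[0]/-q[2], c["cy"]-f*q[1]/-q[2]
E
python3 - <<'E'
from h import *
import pickle
for n in("top","side"):
    c=cams.camera(n); cv2.imwrite(f"pics/{n}0.png",cv2.resize(c["pixels"],(800,600))); pickle.dump(c,open(n+".pkl","wb"))
    print(n,c["vfov"],c["cx"],c["cy"],[k for k in c if k not in("pixels","z_map","T")],c["T"].round(3).tolist())
print(monitor.read_state(),r.tcp_to_grasp)
E
```

```text
pics
top 47.25377879643429 256.2647736816633 195.6758066044693 ['vfov', 'cx', 'cy'] [[-0.004, 0.981, -0.193, 0.364], [-1.0, -0.002, 0.01, -0.276], [0.01, 0.193, 0.981, 1.0], [0.0, 0.0, 0.0, 1.0]]
side 45.148399626822346 255.6145256901455 197.0137012858508 ['vfov', 'cx', 'cy'] [[0.984, -0.053, 0.173, 0.793], [0.179, 0.414, -0.892, -1.351], [-0.024, 0.909, 0.417, 0.53], [0.0, 0.0, 0.0, 1.0]]
{'time': 0.1, 'joint_positions': array([ 1.08241111,  0.33281922, -0.06468451,  1.46084168,  0.02155742,
        1.34989894, -0.08847235]), 'joint_vel': array([-2.45029391e-03, -1.41382809e-03, -5.13360515e-04, -2.72303523e-03,
        1.37972292e-03, -3.96062151e-04, -9.65371931e-05]), 'joint_torque': array([-2.22901572e-04, -6.24547362e+01,  2.36317719e-02, -3.90720606e+01,
       -6.14792691e-02,  3.66216945e-02,  2.63985527e-05]), 'ee_pos': array([ 0.28055133, -0.55811228,  0.22183433]), 'eef_rot': array([ 9.73000075e-01,  2.30803916e-01, -1.56917023e-04, -6.17494938e-04]), 'ft_force': array([-1.20056644, -0.1986019 , -0.16514735]), 'torque': array([0.05488886, 0.04180442, 0.02008453]), 'grip_force': 0.0, 'width': 0.0870631373346427} 0.0187
```

View pics/top0.png

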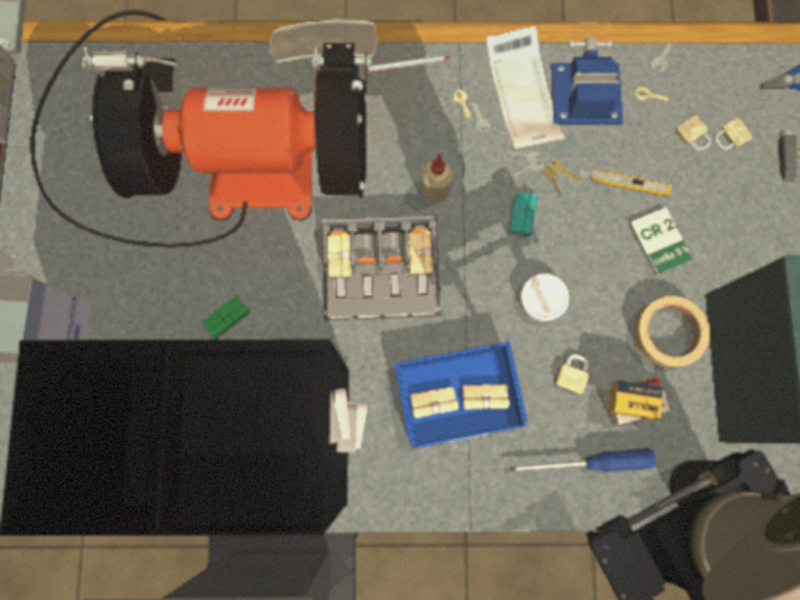

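View pics/side0.png

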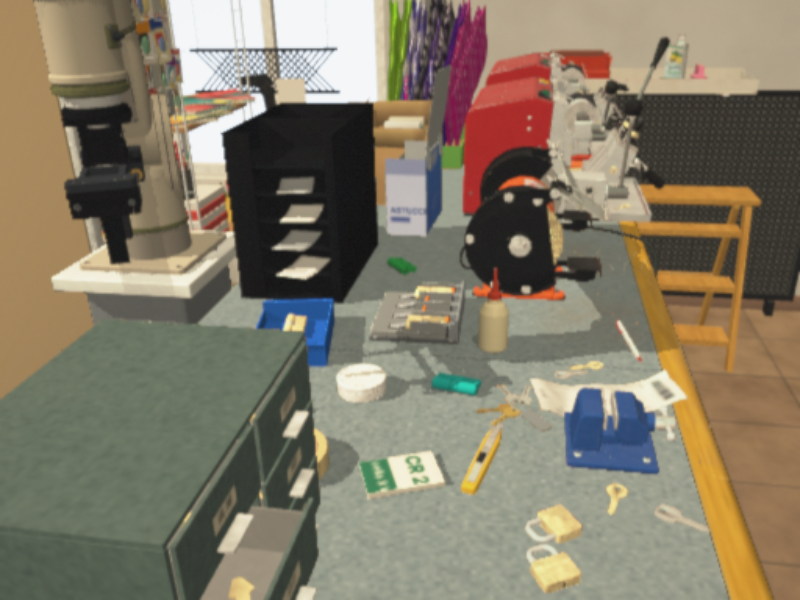

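The top view shows brass in the outer lanes (pixels 340,250 and 420,250) and orange followers at the front of the middle lanes 2 and 3 (365,262 and 393,262). The spares are in the bin at about (434,402) and (486,397). The side view confirms the stand, the bottle and the tin. Next I'll take an enlarged crop.

```bash
python3 - <<'E'
from h import *
import pickle
c=pickle.load(open("top.pkl","rb"))
a=c["pixels"][135:290,195:345]
cv2.imwrite("pics/crop.png",cv2.resize(a,None,fx=3.8,fy=3.8,interpolation=cv2.INTER_CUBIC))
z=c["z_map"]
f=192/np.tan(np.radians(c["vfov"])/2)
v,u=np.mgrid[135:290,195:345]; d=z[135:290,195:345]
P=np.stack([(u-c["cx"])/f*d,-(v-c["cy"])/f*d,-d,np.ones_like(d)],-1)@c["T"].T
hs=cv2.cvtColor(a,cv2.COLOR_BGR2HSV)
blue=(abs(hs[...,0].astype(int)-112)<10)&(hs[...,1]>140)
br=(hs[...,0]>12)&(hs[...,0]<32)&(hs[...,1]>70)&(hs[...,2]>110)
n,l,st,ce=cv2.connectedComponentsWithStats(br.astype(np.uint8))
for i in range(1,n):
    if st[i,4]>60:
        m=l==i; q=P[m]; uv=np.argwhere(m)[:,::-1]; 
        zt=np.median(q[:,2]); 
        w=np.array([onplane(c,x+195,y+135,zt)[:2] for x,y in uv])
        rc=cv2.minAreaRect((w*1000).astype(np.float32)); print("brass",st[i],zt.round(4),w.mean(0).round(4),[np.round(k,1) for k in rc])
for nm,m in(("blue",blue),("grey>",(P[...,2]>.03)&(v<220))):
    q=P[m]; rc=cv2.minAreaRect((q[:,:2]*1000).astype(np.float32)); print(nm,q[:,2].min(),q[:,2].max(),[np.round(k,1) for k in rc])
E
```

```text
brass [ 66  11  17  30 398] 0.0286 [ 0.6365 -0.3151] [array([ 637.5, -315.8]), array([69.6, 34.6]), np.float64(2.4)]
brass [ 14  13  16  30 364] 0.0288 [ 0.6309 -0.1955] [array([ 632.9, -195.7]), array([69. , 34.5]), np.float64(0.6)]
brass [ 68 113  29  17 274] 0.0161 [ 0.4227 -0.331 ] [array([ 421.9, -332. ]), array([25.9, 61.1]), np.float64(11.4)]
brass [101 112  29  14 272] 0.0159 [ 0.4301 -0.4054] [array([ 428.6, -406.6]), array([28.6, 62.4]), np.float64(4.5)]
blue -0.0055443407742031825 0.9998728246647747 [array([ 426.2, -358.7]), array([117.6, 185.1]), np.float64(10.7)]
grey> 0.03000512128961863 0.9998728246647747 [array([ 551.5, -275.1]), array([331.6, 241.8]), np.float64(28.3)]
```

View pics/crop.png

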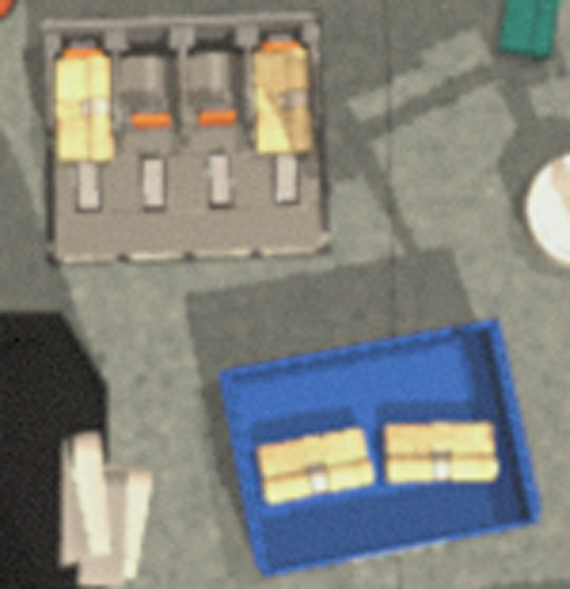

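The crop shows the outer lanes full, lanes 2 and 3 empty (orange followers at crop (150,120) and (217,117)), and the spares at (315,467) and (440,453). The dispenser's yaw is slightly positive, about 3 degrees, and the spares are at about +8 and +3. I'll move over the bin to look with the wrist camera.

```bash
python3 -m crank '{"steps":[[[0.5,0.6,0],[0,0,1]],[[0.5,0.6,0],[0,0,1]],[[0.5,0.6,0],[0,0,1]],[[0.5,0.6,0],[0,0,1]],[[0.5,0.6,0],[0,0,1]],[[0.5,0.6,0],[0,0,1]],[[0.5,0.6,0],[0,0,1]],[[0.5,0.6,0],[0,0,1]],[[0.5,0.6,0],[0,0,1]],[[0.5,0.6,0],[0,0,1]]]}' 56
python3 -m crank '{"steps":[[[0.2,0.5,0],[0,0,1]],[[0.2,0.5,0],[0,0,1]],[[0.2,0.5,0],[0,0,1]],[[0.2,0.5,0],[0,0,1]],[[0,0,0],[0,0,0.8]],[[0,0,0],[0,0,0]],[[0,0,0],[0,0,0]]]}'
python3 - <<'E'
from h import *
import pickle
c=cams.camera("wrist"); cv2.imwrite("pics/w1.png",cv2.resize(c["pixels"],(800,600))); pickle.dump(c,open("w1.pkl","wb"))
print(c["vfov"],c["cx"],c["cy"],c["T"].round(3).tolist())
s=monitor.read_state(); print(s["joint_positions"].round(3),s["ee_pos"],s["eef_rot"])
t=pickle.load(open("top.pkl","rb"))
for n,u,v,h in(("apronL",55,262,.015),("apronR",327,247,.015),("backL",45,22,.035),("backR",320,15,.035),("binFL",262,575,.026),("binFR",540,522,.026),("binBR",500,320,.04),("binBL",220,372,.04),("cyl1 rear",85,160,.025),("cyl4 rear",283,152,.025)):
    print(n,onplane(t,195+u/3.8-.5,135+v/3.8-.5,h).round(4))
E
```

```text
time: 0.93
ee_pos: [0.406, -0.4075, 0.2222]
eef_rot: [0.783, 0.622, -0.0, -0.0]
ft_force: [0.3, -0.3, 0.2]
width: 0.0561
grip_force: 0.0
time: 1.52
ee_pos: [0.4254, -0.3586, 0.2223]
eef_rot: [0.639, 0.769, -0.0, -0.0]
ft_force: [0.1, -0.4, 0.2]
width: 0.0561
grip_force: 0.0
71.44444739539134 255.56336105022035 191.24104262122646 [[0.983, -0.175, -0.057, 0.41], [0.184, 0.936, 0.3, -0.276], [0.0, -0.306, 0.952, 0.384], [0.0, 0.0, 0.0, 1.0]]
[ 0.931  0.204 -0.357  1.631  0.073  1.32   0.745] [ 0.42532617 -0.35885558  0.22233768] [ 6.39461849e-01  7.68822807e-01 -5.62218645e-05 -1.79878454e-04]
apronL [ 0.5401 -0.1789  0.015 ]
apronR [ 0.5489 -0.3421  0.015 ]
backL [ 0.6838 -0.1723  0.035 ]
backR [ 0.6881 -0.3386  0.035 ]
binFL [ 0.356  -0.3014  0.026 ]
binFR [ 0.3854 -0.4619  0.026 ]
binBR [ 0.5009 -0.4405  0.04  ]
binBL [ 0.471  -0.2776  0.04  ]
cyl1 rear [ 0.6005 -0.1968  0.025 ]
cyl4 rear [ 0.6053 -0.3158  0.025 ]
```

View pics/w1.png

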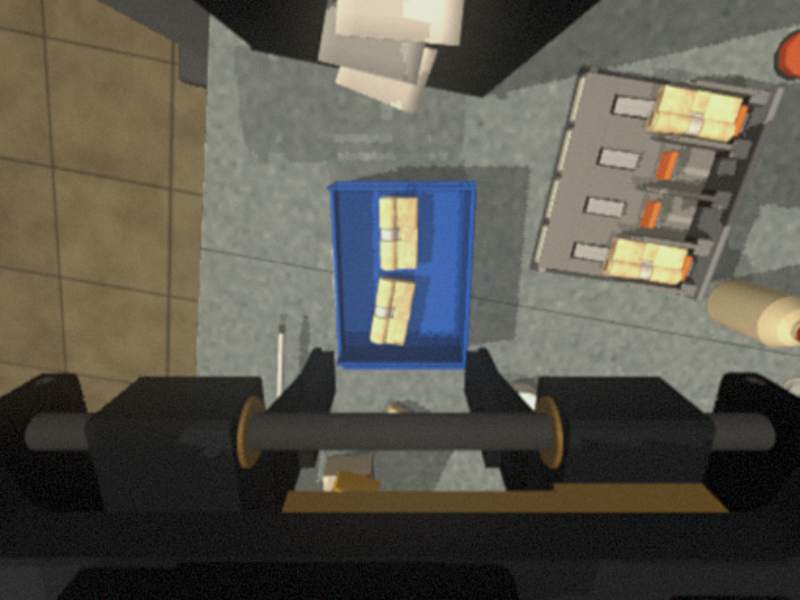

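The wrist view shows spare_1 at (398,233) and spare_2 at (393,312) on the bin floor, with lanes 2 and 3 empty at (665,165) and (650,213). I'll segment the spares and compute where the grasps go.

```bash
cat >> h.py <<'E'
def brass(c,h,amin=300,hr=(12,32),smin=70,vmin=110):
    hs=cv2.cvtColor(c["pixels"],cv2.COLOR_BGR2HSV)
    br=cv2.inRange(hs,(hr[0],smin,vmin),(hr[1],255,255)); br=cv2.morphologyEx(br,cv2.MORPH_CLOSE,np.ones((5,5),np.uint8))
    n,l,st,ce=cv2.connectedComponentsWithStats(br)
    for i in range(1,n):
        if st[i,4]>amin:
            uv=np.argwhere(l==i)[:,::-1]; w=np.array([onplane(c,x,y,h)[:2] for x,y in uv])
            rc=cv2.minAreaRect((w*1000).astype(np.float32))
            zs=[px2w(c,x,y)[2] for x,y in uv[::25] if c["z_map"][y,x]>0]
            print(ce[i].round(0),st[i,4],"zmed",np.round(np.median(zs),4),"mean",w.mean(0).round(4),[np.round(k,1) for k in rc])
E
python3 - <<'E'
from h import *
import pickle
c=pickle.load(open("w1.pkl","rb")); print("bin"); brass(c,.020); print("disp");brass(c,.032)
for n,u,v,h in(("binBL",331,185,.04),("binBR",475,185,.04),("binFR",466,366,.04),("apronL",588,72,.015),("apronR",537,268,.015)): print(n,onplane(c,u*.64-.18,v*.64-.18,h).round(4))
E
```

```text
bin
[ 62. 127.] 29754 zmed nan mean [ 0.1617 -0.3572] [array([ 170. , -386.7]), array([366.8, 180.7]), np.float64(84.3)]
[444.  72.] 1554 zmed 0.0283 mean [ 0.6354 -0.1933] [array([ 637.4, -193.5]), array([77.9, 35.3]), np.float64(3.1)]
[256. 148.] 881 zmed 0.0157 mean [ 0.421  -0.3304] [array([ 419.3, -331.5]), array([31. , 61.3]), np.float64(11.3)]
[413. 167.] 1148 zmed 0.028 mean [ 0.6405 -0.3154] [array([ 642.3, -315.9]), array([77.1, 35.5]), np.float64(1.7)]
[251. 199.] 779 zmed 0.0153 mean [ 0.4278 -0.403 ] [array([ 426.6, -404.5]), array([31.6, 63.9]), np.float64(1.0)]
[484. 200.] 1771 zmed 0.0515 mean [ 0.7588 -0.3425] [array([ 761.2, -344.1]), array([ 49.9, 105.7]), np.float64(85.0)]
disp
[ 62. 127.] 29754 zmed nan mean [ 0.1699 -0.3545] [array([ 177.9, -383. ]), array([354.7, 174.8]), np.float64(84.3)]
[444.  72.] 1554 zmed 0.0283 mean [ 0.628  -0.1961] [array([ 629.9, -196.3]), array([75.4, 34.1]), np.float64(3.1)]
[256. 148.] 881 zmed 0.0157 mean [ 0.4207 -0.3286] [array([ 419. , -329.7]), array([30. , 59.3]), np.float64(11.3)]
[413. 167.] 1148 zmed 0.028 mean [ 0.6329 -0.3141] [array([ 634.7, -314.6]), array([74.5, 34.3]), np.float64(1.7)]
[251. 199.] 779 zmed 0.0153 mean [ 0.4273 -0.3988] [array([ 426.1, -400.3]), array([30.5, 61.8]), np.float64(1.0)]
[484. 200.] 1771 zmed 0.0515 mean [ 0.7473 -0.3403] [array([ 749.6, -341.8]), array([ 48.3, 102.2]), np.float64(85.0)]
binBL [ 0.3592 -0.3007  0.04  ]
binBR [ 0.4719 -0.2796  0.04  ]
binFR [ 0.5019 -0.4363  0.04  ]
apronL [ 0.5437 -0.1794  0.015 ]
apronR [ 0.5491 -0.3402  0.015 ]
  return _methods._mean(a, axis=axis, dtype=dtype,
  ret = ret.dtype.type(ret / rcount)
```

```bash
python3 -m crank '{"steps":[[[-0.2,0.6,-0.9],[0,0,0.16]],[[0,0.5,-0.9],[0,0,0]],[[0,0,-0.9],[0,0,0]],[[0,0,-0.9],[0,0,0]],[[0,0,-0.9],[0,0,0]],[[0,0,-0.9],[0,0,0]],[[0,0,-0.9],[0,0,0]],[[0,0,-0.7],[0,0,0]],[[0,0,0],[0,0,0]],[[0,0,0],[0,0,0]]]}' 48
python3 - <<'E'
from h import *
c=cams.camera("wrist"); cv2.imwrite("pics/w2.png",c["pixels"][60:360])
E
```

```text
time: 2.4
ee_pos: [0.4201, -0.3309, 0.0471]
eef_rot: [0.634, 0.774, 0.0, -0.001]
ft_force: [0.6, -0.3, 0.5]
width: 0.048
grip_force: 0.0
```

View pics/w2.png

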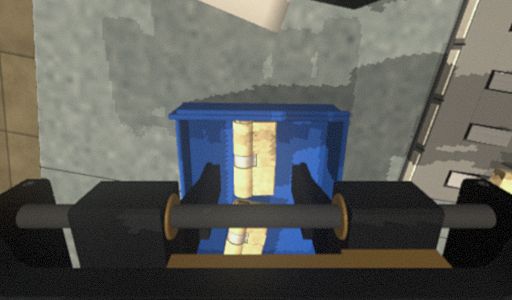

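The fingers straddle spare_1 evenly: the fingers are at columns 215 and 292 and the cylinder spans 233–277. I'll lower and grip.

```bash
python3 -m crank '{"steps":[[[0,0,-0.6],[0,0,0]],[[0,0,-0.5],[0,0,0]],[[0,0,-0.4],[0,0,0]],[[0,0,0],[0,0,0]],[[0,0,0],[0,0,0]]]}'
python3 -m crank '{"steps":[[[0,0,0],[0,0,0]],[[0,0,0],[0,0,0]],[[0,0,0],[0,0,0]],[[0,0,0],[0,0,0]],[[0,0,0],[0,0,0]],[[0,0,0],[0,0,0]]]}' 25 25
```

```text
time: 2.87
ee_pos: [0.4206, -0.3308, 0.0099]
eef_rot: [0.633, 0.774, 0.0, -0.0]
ft_force: [0.0, 0.6, -0.5]
width: 0.048
grip_force: 0.0
time: 3.37
ee_pos: [0.421, -0.3313, 0.0106]
eef_rot: [0.633, 0.774, -0.0, 0.0]
ft_force: [-1.0, 0.6, 6.4]
width: 0.0323
grip_force: 25.0
```

```bash
python3 -m crank '{"steps":[[[0,0,0.6],[0,0,0]],[[0,0,0.9],[0,0,0]],[[0,0,0.9],[0,0,0]],[[0,0,0.9],[0,0,1]],[[0,0,0.9],[0,0,1]],[[0.4,0.2,0.4],[0,0,1]],[[0.4,0.2,0],[0,0,1]],[[0.4,0.2,0],[0,0,1]],[[0.4,0.2,0],[0,0,1]],[[0.4,0.2,0],[0,0,1]]]}'
python3 -m crank '{"steps":[[[0.4,0.2,0],[0,0,1]],[[0.4,0.2,0],[0,0,1]],[[0.4,0.2,0],[0,0,1]],[[0.4,0.2,0],[0,0,1]],[[0.4,0.2,0],[0,0,1]],[[0.4,0.14,0],[0,0,1]],[[0.4,0,0],[0,0,1]],[[0.4,0,0],[0,0,1]],[[0.4,0,0],[0,0,1]],[[0,0,0],[0,0,0.16]]]}'
python3 -m crank '{"steps":[[[0,0,0],[0,0,0]],[[0,0,0],[0,0,0]]]}' >/dev/null
python3 - <<'E'
from h import *
import pickle
c=cams.camera("wrist"); cv2.imwrite("pics/w3.png",cv2.resize(c["pixels"],(800,600))); pickle.dump(c,open("w3.pkl","wb"))
s=monitor.read_state(); print(s["joint_positions"].round(3),s["ee_pos"],s["eef_rot"],s["ft_force"],s["width"]); print(c["T"].round(3).tolist())
brass(c,.032)
E
```

```text
time: 4.2
ee_pos: [0.471, -0.3054, 0.1248]
eef_rot: [0.369, 0.93, 0.0, -0.0]
ft_force: [-0.3, 0.2, -2.2]
width: 0.0321
grip_force: 24.9
time: 5.03
ee_pos: [0.5619, -0.2767, 0.1245]
eef_rot: [-0.023, 1.0, 0.001, 0.0]
ft_force: [0.2, 0.2, -0.8]
width: 0.0322
grip_force: 24.9
[ 0.849  0.471 -0.605  1.554  0.28   1.206  1.803] [ 0.56000899 -0.27760544  0.12482841] [-1.86450184e-02  9.99826090e-01  7.11389759e-05 -3.83991479e-04] [-0.41004238 -0.89528804 -1.89937218] 0.03253287333496781
[[-0.039, -0.951, -0.305, 0.476], [0.999, -0.037, -0.012, -0.281], [0.0, -0.306, 0.952, 0.286], [0.0, 0.0, 0.0, 1.0]]
[120.  47.] 2218 zmed 0.0153 mean [ 0.4328 -0.3983] [array([ 430.8, -399. ]), array([30.3, 61.8]), np.float64(0.4)]
[ 9. 74.] 681 zmed nan mean [ 0.458  -0.4981] [array([ 459.4, -497.5]), array([16.9, 32.1]), np.float64(75.9)]
[257. 226.] 3340 zmed 0.1293 mean [ 0.5961 -0.2751] [array([ 599. , -276.2]), array([84. , 53.6]), np.float64(2.2)]
[328. 235.] 428 zmed 0.0278 mean [ 0.6024 -0.1993] [array([ 601.7, -198.9]), array([16.4, 33.7]), np.float64(2.2)]
[290. 319.] 4263 zmed 0.2221 mean [ 0.7147 -0.2312] [array([ 713.3, -240.7]), array([ 26.3, 338. ]), np.float64(2.2)]
  return _methods._mean(a, axis=axis, dtype=dtype,
  ret = ret.dtype.type(ret / rcount)
```

View pics/w3.png

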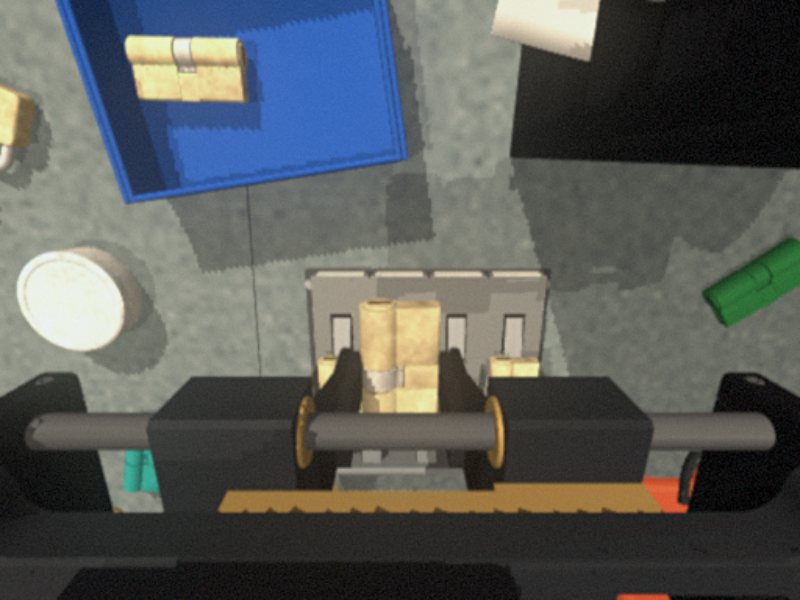

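The camera sits on the far side. The held cylinder is straight at columns 361–440. Catches show at columns 342 (lane 4), 456 (lane 2) and 513 (lane 1), and lane 3 lies under the cylinder.

```bash
python3 - <<'E'
from h import *
import pickle
c=pickle.load(open("w3.pkl","rb"))
q=lambda n,u,v,h:print(n,onplane(c,u*.64-.18,v*.64-.18,h).round(4))
for n,u in(("catch4",342),("catch2",456),("catch1",513)): q(n,u,317,.015); 
for n,u in(("c4tip",342),): q(n,u,358,.0195)
q("apR",308,277,.015);q("apL",548,277,.015)
q("rearR",362,303,.134);q("rearL",439,303,.134);q("frontR",362,412,.134);q("frontL",438,412,.134)
q("cyl4 rear R",320,360,.032);q("cyl1 rearL",538,359,.032);q("cyl1 rearR",489,359,.032)
c["z_map"]; print(px2w(c,400*.64,350*.64),px2w(c,430*.64,290*.64),px2w(c,250*.64,330*.64))
E
```

```text
catch4 [ 0.5773 -0.3169  0.015 ]
catch2 [ 0.5742 -0.238   0.015 ]
catch1 [ 0.5727 -0.1985  0.015 ]
c4tip [ 0.6063 -0.3165  0.0195]
apR [ 0.5495 -0.3397  0.015 ]
apL [ 0.5433 -0.1785  0.015 ]
rearR [ 0.5267 -0.2935  0.134 ]
rearL [ 0.5256 -0.2639  0.134 ]
frontR [ 0.575 -0.293  0.134]
frontL [ 0.5737 -0.261   0.134 ]
cyl4 rear R [ 0.6023 -0.3296  0.032 ]
cyl1 rearL [ 0.5959 -0.1833  0.032 ]
cyl1 rearR [ 0.5972 -0.2162  0.032 ]
[ 0.54787021 -0.27790789  0.12997338] [ 0.55573772 -0.25697292  0.01469656] [ 5.95986086e-01 -3.86686400e-01 -1.10689051e-04]
```

```bash
python3 -m crank '{"steps":[[[0.4,0,-0.5],[0,0,0]],[[0.38,0,-0.8],[0,0,0]],[[0,0,-0.8],[0,0,0]],[[0,0,-0.8],[0,0,0]],[[0,0,-0.6],[0,0,0]],[[0,0,-0.2],[0,0,0]],[[0,0,0],[0,0,0]],[[0,0,0],[0,0,0]]]}'
python3 -m crank '{"steps":[[[0,0,-0.16],[0,0,0]],[[0,0,-0.1],[0,0,0]],[[0,0,0],[0,0,0]],[[0,0,0],[0,0,0]]]}'
```

```text
time: 5.92
ee_pos: [0.5805, -0.2777, 0.0334]
eef_rot: [-0.02, 1.0, -0.0, 0.0]
ft_force: [0.5, -0.1, -1.0]
width: 0.0327
grip_force: 24.9
time: 6.25
ee_pos: [0.5804, -0.2776, 0.0264]
eef_rot: [-0.02, 1.0, -0.0, 0.0]
ft_force: [-0.1, -1.0, -0.9]
width: 0.0323
grip_force: 24.9
```

```bash
for i in 1; do python3 -m crank '{"steps":[[[0,0,-0.1],[0,0,0]],[[0,0,0],[0,0,0]],[[0,0,0],[0,0,0]]]}'; done; python3 -m crank '{"steps":[[[0,0,-0.05],[0,0,0]],[[0,0,0],[0,0,0]],[[0,0,0],[0,0,0]]]}'
```

```text
time: 6.5
ee_pos: [0.5803, -0.2774, 0.0236]
eef_rot: [-0.02, 1.0, 0.0, 0.0]
ft_force: [1.1, -0.4, -0.5]
width: 0.0321
grip_force: 24.9
time: 6.75
ee_pos: [0.5805, -0.2775, 0.0228]
eef_rot: [-0.02, 1.0, -0.0, 0.0]
ft_force: [-1.7, 0.6, 3.3]
width: 0.0323
grip_force: 25.0
```

```bash
python3 -m crank '{"steps":[[[0.1,0,0.02],[0,0,0]],[[0.1,0,0],[0,0,0]],[[0,0,0],[0,0,0]]]}';python3 -m crank '{"steps":[[[0.06,0,0],[0,0,0]],[[0.06,0,0],[0,0,0]],[[0,0,0],[0,0,0]],[[0,0,0],[0,0,0]]]}'
python3 - <<'E'
from h import *
import pickle
c=cams.camera("wrist"); cv2.imwrite("pics/w4.png",cv2.resize(c["pixels"][120:320,140:400],None,fx=3,fy=3)); pickle.dump(c,open("w4.pkl","wb"))
E
```

```text
time: 7.0
ee_pos: [0.5857, -0.2774, 0.0228]
eef_rot: [-0.02, 1.0, 0.0, 0.0]
ft_force: [0.0, -0.2, 0.5]
width: 0.0322
grip_force: 25.0
time: 7.33
ee_pos: [0.5885, -0.2774, 0.0228]
eef_rot: [-0.02, 1.0, 0.0, 0.0]
ft_force: [0.3, -0.1, -0.3]
width: 0.0324
grip_force: 25.0
```

View pics/w4.png

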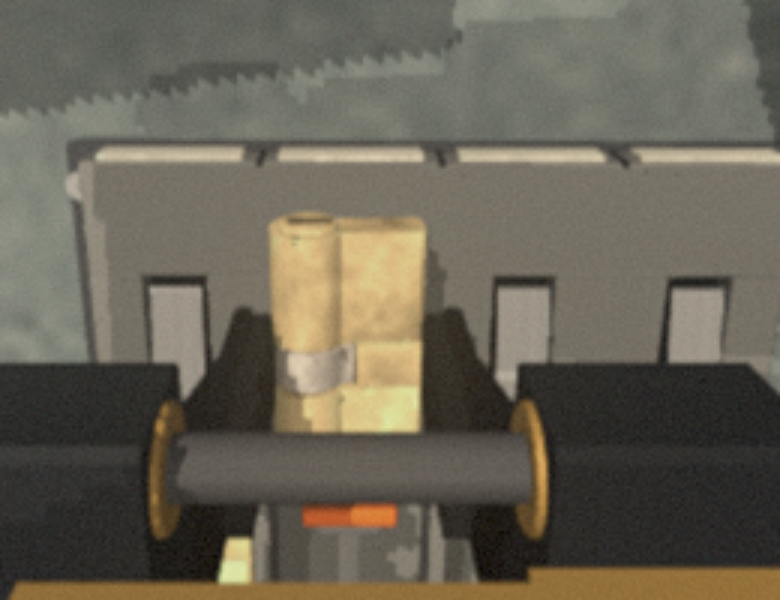

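The cylinder lies centred in lane 3, with its centre at column 348 against 349 midway between the neighbouring catches. I'll release, go behind it, close the fingers and come down.

```bash
python3 -m crank '{"steps":[[[0,0,0],[0,0,0]],[[0,0,0],[0,0,0]],[[0,0,0.3],[0,0,0]],[[0,0,0.8],[0,0,0]],[[0,0,0.6],[0,0,0]],[[-0.5,-0.02,0],[0,0,0]],[[-0.8,-0.02,0],[0,0,0]],[[-0.84,-0.02,0],[0,0,0]]]}' 43
python3 -m crank '{"steps":[[[0,0,0],[0,0,0]],[[0,0,-0.4],[0,0,0]],[[0,0,-0.6],[0,0,0]],[[0,0,-0.6],[0,0,0]],[[0,0,-0.1],[0,0,0]],[[0,0,0],[0,0,0]],[[0,0,0],[0,0,0]]]}' 0 10
```

```text
time: 8.05
ee_pos: [0.5351, -0.2786, 0.0666]
eef_rot: [-0.02, 1.0, -0.0, 0.001]
ft_force: [0.3, 0.7, -0.1]
width: 0.0427
grip_force: 0.0
time: 8.63
ee_pos: [0.5356, -0.2786, 0.0232]
eef_rot: [-0.02, 1.0, 0.0, 0.0]
ft_force: [0.4, -0.3, 0.4]
width: 0.0052
grip_force: 0.0
```

```bash
python3 -m crank '{"steps":[[[0.2,0.01,0],[0,0,0]],[[0.2,0.01,0],[0,0,0]],[[0.2,0.01,0],[0,0,0]],[[0.1,0,0],[0,0,0]],[[0,0,0],[0,0,0]]]}' 0 10
python3 -m crank '{"steps":[[[0.2,0.01,0],[0,0,0]],[[0.2,0.01,0],[0,0,0]],[[0.1,0,0],[0,0,0]],[[0,0,0],[0,0,0]]]}'
python3 -m crank '{"steps":[[[0.15,0.01,0],[0,0,0]],[[0.15,0,0],[0,0,0]],[[0.1,0,0],[0,0,0]],[[0,0,0],[0,0,0]]]}'
```

```text
time: 9.05
ee_pos: [0.5528, -0.2781, 0.023]
eef_rot: [-0.02, 1.0, 0.0, 0.0]
ft_force: [-0.6, 0.4, 0.8]
width: 0.0003
grip_force: 0.6
time: 9.38
ee_pos: [0.5654, -0.2776, 0.0228]
eef_rot: [-0.02, 1.0, 0.0, 0.0]
ft_force: [-2.6, -1.3, 2.2]
width: 0.0001
grip_force: 0.9
time: 9.72
ee_pos: [0.5749, -0.2774, 0.0228]
eef_rot: [-0.02, 1.0, 0.0, -0.0]
ft_force: [-3.6, -0.6, 1.4]
width: 0.0005
grip_force: 1.8
```

```bash
python3 -m crank '{"steps":[[[0.12,0.01,0],[0,0,0]],[[0.12,0,0],[0,0,0]],[[0.12,0,0],[0,0,0]],[[0,0,0],[0,0,0]],[[0,0,0],[0,0,0]]]}'
python3 -m crank '{"steps":[[[0.08,0,0],[0,0,0]],[[0.08,0.01,0],[0,0,0]],[[0,0,0],[0,0,0]],[[0,0,0],[0,0,0]]]}'
python3 -m crank '{"steps":[[[0.06,0,0],[0,0,0]],[[0,0,0],[0,0,0]],[[0,0,0],[0,0,0]]]}'
```

```text
time: 10.13
ee_pos: [0.5838, -0.2772, 0.0228]
eef_rot: [-0.02, 1.0, 0.0, 0.0]
ft_force: [-3.4, -0.5, 1.7]
width: 0.0006
grip_force: 1.7
time: 10.47
ee_pos: [0.5875, -0.277, 0.0228]
eef_rot: [-0.02, 1.0, 0.0, -0.0]
ft_force: [-4.7, 0.4, 1.6]
width: 0.0003
grip_force: 2.4
time: 10.72
ee_pos: [0.5889, -0.277, 0.0228]
eef_rot: [-0.02, 1.0, 0.0, -0.0]
ft_force: [-5.9, 0.3, 2.4]
width: 0.0003
grip_force: 2.6
```

```bash
for i in 1; do python3 -m crank '{"steps":[[[0.06,0,0],[0,0,0]],[[0,0,0],[0,0,0]],[[0,0,0],[0,0,0]]]}' | sed -n '2p;4p'; python3 -m crank '{"steps":[[[0.05,0,0],[0,0,0]],[[0,0,0],[0,0,0]],[[0,0,0],[0,0,0]]]}'| sed -n '2p;4p'; python3 -m crank '{"steps":[[[0.05,0,0],[0,0,0]],[[0,0,0],[0,0,0]],[[0,0,0],[0,0,0]]]}'| sed -n '2p;4p'; done
```

```text
ee_pos: [0.5904, -0.277, 0.0228]
ft_force: [-5.1, -0.0, 4.1]
ee_pos: [0.5916, -0.277, 0.0228]
ft_force: [-5.3, 0.5, 3.1]
ee_pos: [0.5928, -0.277, 0.0227]
ft_force: [-5.9, 0.2, 4.0]
```

```bash
python3 -m crank '{"steps":[[[0.05,0,0],[0,0,0]],[[0,0,0],[0,0,0]],[[0,0,0],[0,0,0]]]}' | sed -n '2p;4p'; python3 -m crank '{"steps":[[[0.04,0,0],[0,0,0]],[[0,0,0],[0,0,0]],[[0,0,0],[0,0,0]]]}'| sed -n '2p;4p'
python3 - <<'E'
from h import *
import pickle
c=cams.camera("wrist"); cv2.imwrite("pics/w5.png",cv2.resize(c["pixels"][150:360,140:400],None,fx=2.8,fy=2.8)); pickle.dump(c,open("w5.pkl","wb"))
E
```

```text
ee_pos: [0.5941, -0.277, 0.0227]
ft_force: [-5.6, 0.5, 2.9]
ee_pos: [0.595, -0.277, 0.0227]
ft_force: [-4.8, 0.4, 3.0]
```

View pics/w5.png

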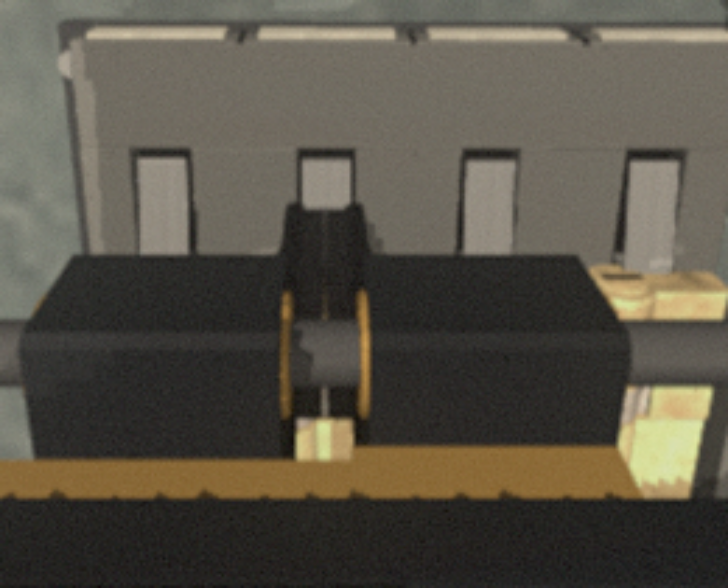

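The fingers hide the rear end (shown around (325,230)). The lane 3 catch tongue is visible and centred. I'll continue with small pushes.

```bash
for i in 1; do python3 -m crank '{"steps":[[[0.03,0,0],[0,0,0]],[[0,0,0],[0,0,0]],[[0,0,0],[0,0,0]]]}' | sed -n '2p;4p'; python3 -m crank '{"steps":[[[0.03,0,0],[0,0,0]],[[0,0,0],[0,0,0]],[[0,0,0],[0,0,0]]]}'| sed -n '2p;4p'; done
```

```text
ee_pos: [0.5957, -0.277, 0.0227]
ft_force: [-5.7, 1.3, 2.7]
ee_pos: [0.5964, -0.277, 0.0227]
ft_force: [-6.8, 0.6, 2.6]
```

```bash
for i in 1; do python3 -m crank '{"steps":[[[0.03,0,0],[0,0,0]],[[0,0,0],[0,0,0]],[[0,0,0],[0,0,0]]]}' | sed -n '2p;4p'; python3 -m crank '{"steps":[[[0.03,0,0],[0,0,0]],[[0,0,0],[0,0,0]],[[0,0,0],[0,0,0]]]}'| sed -n '2p;4p'; done
```

```text
ee_pos: [0.5966, -0.277, 0.0226]
ft_force: [-8.7, 0.8, 4.9]
ee_pos: [0.5967, -0.277, 0.0226]
ft_force: [-11.9, 1.7, 7.2]
```

The force rises without motion, so the rear stop is at TCP x 0.5965. The catch should have snapped about 3 mm earlier. I'll back off and check that it holds.

```bash
python3 -m crank '{"steps":[[[-0.1,0,0],[0,0,0]],[[-0.1,0,0],[0,0,0]],[[0,0,0],[0,0,0]],[[0,0,0],[0,0,0]]]}' | sed -n '2p;4p'; python3 -m crank '{"steps":[[[-0.2,0,0],[0,0,0]],[[0,0,0],[0,0,0]],[[0,0,0],[0,0,0]]]}'| sed -n '2p;4p'; python3 -m crank '{"steps":[[[-0.5,0,0],[0,0,0]],[[-0.8,0,0],[0,0,0]],[[-0.8,0,0.4],[0,0,0]],[[-0.6,0,0.8],[0,0,0]],[[0,0,0.8],[0,0,0]],[[0,0,0.8],[0,0,0]],[[0,0,0],[0,0,0]]]}' | sed -n '1,4p'
python3 - <<'E'
from h import *
import pickle
c=cams.camera("wrist"); pickle.dump(c,open("w6.pkl","wb")); t=cams.camera("top"); pickle.dump(t,open("t6.pkl","wb"))
a=cv2.resize(c["pixels"][150:384,120:420],None,fx=1.6,fy=1.6); b=cv2.resize(t["pixels"][130:210,195:300],None,fx=4,fy=4,interpolation=cv2.INTER_CUBIC)
m=np.zeros((700,max(a.shape[1],b.shape[1]),3),np.uint8); m=m[:a.shape[0]+b.shape[0]] if 0 else np.zeros((max(a.shape[0],b.shape[0]),a.shape[1]+b.shape[1],3),np.uint8)
m[:a.shape[0],:a.shape[1]]=a; m[:b.shape[0],a.shape[1]:]=b
f=min(1,800/m.shape[1]); cv2.imwrite("pics/m6.png",cv2.resize(m,None,fx=f,fy=f))
E
```

```text
ee_pos: [0.5935, -0.2769, 0.0228]
ft_force: [-2.4, 1.2, 0.3]
ee_pos: [0.5887, -0.2771, 0.0231]
ft_force: [1.2, 0.0, 0.2]
time: 14.18
ee_pos: [0.5233, -0.2778, 0.0972]
eef_rot: [-0.02, 1.0, -0.002, 0.003]
ft_force: [1.0, 0.0, -0.8]
```

View pics/m6.png

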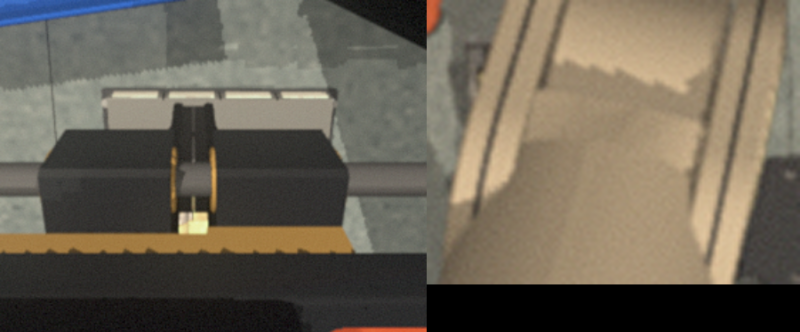

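The force fell to about 0 after backing off and the cylinder did not follow, so it is latched. The picture shows lane 3 mostly hidden by the gripper and the top view blocked by the arm, so I'll check again from the bin. Now for spare_2.

```bash
python3 -m crank '{"steps":[[[-0.38,-0.5,0.2],[0,0,-1]],[[-0.38,-0.5,0.2],[0,0,-1]],[[-0.38,-0.5,0.2],[0,0,-1]],[[-0.38,-0.5,0.2],[0,0,-1]],[[-0.38,-0.5,0.2],[0,0,-1]],[[-0.38,-0.5,0],[0,0,-1]],[[-0.38,-0.5,0],[0,0,-1]],[[-0.38,-0.5,0],[0,0,-1]],[[-0.38,-0.5,0],[0,0,-1]],[[-0.38,-0.5,0],[0,0,-1]]]}' 48 | sed -n '2,3p'
python3 -m crank '{"steps":[[[0,0,0],[0,0,-1]],[[0,0,0],[0,0,-1]],[[0,0,0],[0,0,-1]],[[0,0,0],[0,0,-1]],[[0,0,0],[0,0,-1]],[[0,0,0],[0,0,-1]],[[0,0,0],[0,0,-1]],[[0,0,0],[0,0,-1]],[[0,0,0],[0,0,0]],[[0,0,0],[0,0,0]]]}' | sed -n '1,4p'
python3 - <<'E'
from h import *
import pickle
c=cams.camera("wrist"); t=cams.camera("top"); pickle.dump([c,t],open("wt7.pkl","wb"))
a=c["pixels"][:240]; b=cv2.resize(t["pixels"][125:290,195:345],None,fx=2,fy=2,interpolation=cv2.INTER_CUBIC)
m=np.zeros((330,812,3),np.uint8); m[:240,:512]=a; m[:,512:]=b; cv2.imwrite("pics/m7.png",m[:,:800])
print(monitor.read_state()["ee_pos"]);print("w");brass(c,.018);print("t");brass(t,.018,200)
E
```

```text
ee_pos: [0.4252, -0.4021, 0.1166]
eef_rot: [0.406, 0.914, 0.0, -0.001]
time: 15.95
ee_pos: [0.4258, -0.4016, 0.1169]
eef_rot: [0.692, 0.722, -0.0, -0.001]
ft_force: [0.4, 0.7, 0.6]
[ 0.42588388 -0.40173863  0.11725538]
w
[ 39. 138.] 18838 zmed nan mean [ 0.2149 -0.3615] [array([ 225.5, -372.7]), array([253.6, 100. ]), np.float64(76.3)]
[487.  65.] 1591 zmed 0.0273 mean [ 0.6266 -0.274 ] [array([ 628.9, -275. ]), array([40. , 34.2]), np.float64(2.5)]
[484. 113.] 1895 zmed 0.0282 mean [ 0.6359 -0.3145] [array([ 638.4, -314.8]), array([56.9, 34.2]), np.float64(2.5)]
[260. 193.] 1265 zmed 0.0153 mean [ 0.4302 -0.4036] [array([ 427. , -405.7]), array([31.4, 64.2]), np.float64(1.1)]
[271. 298.] 617 zmed 0.0126 mean [ 0.4505 -0.5323] [array([ 451.7, -535.6]), array([40.7, 38.5]), np.float64(2.5)]
t
[256.  14.] 13311 zmed nan mean [ 1.0181 -0.2876] [array([1006.7, -307.6]), array([  98.6, 1234.6]), np.float64(0.2)]
[442.  83.] 233 zmed 0.0119 mean [ 0.8346 -0.7359] [array([ 834.8, -736.1]), array([32.4, 46.1]), np.float64(34.0)]
[471.  84.] 228 zmed 0.0116 mean [ 0.8303 -0.8055] [array([ 830.1, -805.6]), array([40.1, 37.9]), np.float64(31.0)]
[279. 116.] 341 zmed 0.0646 mean [ 0.7487 -0.3418] [array([ 750.7, -342.3]), array([45.1, 62.5]), np.float64(89.0)]
[404. 117.] 452 zmed 0.0117 mean [ 0.7478 -0.6374] [array([ 748.2, -635.9]), array([124.5,  23.4]), np.float64(78.0)]
[245. 162.] 1440 zmed 0.0289 mean [ 0.6368 -0.2607] [array([ 638.2, -255.9]), array([ 72.1, 156.8]), np.float64(1.1)]
[358. 307.] 27627 zmed 0.5319 mean [ 0.3125 -0.5083] [array([ 377.5, -528.9]), array([612.2, 446.3]), np.float64(89.7)]
[ 62. 362.] 5103 zmed nan mean [0.1996 0.1242] [array([198.1, 118.9]), array([281.9,  80.2]), np.float64(89.7)]
  return _methods._mean(a, axis=axis, dtype=dtype,
  ret = ret.dtype.type(ret / rcount)
```

View pics/m7.png

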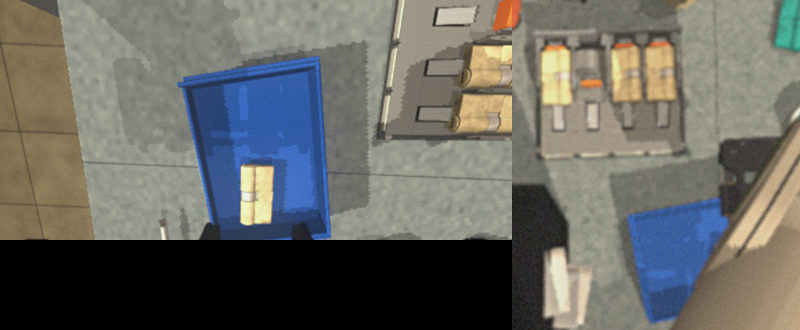

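Lane 3 now holds its cylinder flush with lane 4's (top view right, (625,72)), and spare_2 is alone in the bin at (257,195). I'll grasp it.

```bash
python3 -m crank '{"steps":[[[0.08,-0.12,-0.5],[0,0,0]],[[0,0,-0.8],[0,0,0]],[[0,0,-0.9],[0,0,0]],[[0,0,-0.9],[0,0,0]],[[0,0,-0.6],[0,0,0]],[[0,0,-0.4],[0,0,0]],[[0,0,-0.16],[0,0,0]],[[0,0,0],[0,0,0]],[[0,0,0],[0,0,0]]]}' | sed -n '2,4p'
python3 -m crank '{"steps":[[[0,0,0],[0,0,0]],[[0,0,0],[0,0,0]],[[0,0,0],[0,0,0]],[[0,0,0],[0,0,0]],[[0,0,0],[0,0,0]],[[0,0,0],[0,0,0]]]}' 25 25
```

```text
ee_pos: [0.4284, -0.4052, 0.0118]
eef_rot: [0.693, 0.721, 0.0, 0.0]
ft_force: [-0.3, -0.1, 0.1]
time: 17.3
ee_pos: [0.4282, -0.4053, 0.012]
eef_rot: [0.693, 0.721, -0.0, 0.001]
ft_force: [-2.1, -0.4, 5.3]
width: 0.0318
grip_force: 25.0
```

```bash
python3 -m crank '{"steps":[[[0,0,0.6],[0,0,0]],[[0,0,0.9],[0,0,0]],[[0,0,0.9],[0,0,0]],[[0.1,0,0.9],[0,0,1]],[[0.4,0.1,0.9],[0,0,1]],[[0.4,0.1,0.3],[0,0,1]],[[0.4,0.1,0],[0,0,1]],[[0.4,0.1,0],[0,0,1]],[[0.4,0.1,0],[0,0,1]],[[0.4,0.1,0],[0,0,1]]]}' | sed -n '2,4p'
python3 -m crank '{"steps":[[[0.5,0.2,0],[0,0,1]],[[0.5,0.3,0],[0,0,1]],[[0.5,0.5,0],[0,0,1]],[[0.5,0.6,0],[0,0,1]],[[0.5,0.7,0],[0,0,1]],[[0.3,0.7,0],[0,0,1]],[[0.2,0.8,0],[0,0,1]],[[0.1,0.8,0],[0,0,1]],[[0,0.8,0],[0,0,1]],[[0,0.68,0],[0,0,1]]]}'| sed -n '2,4p'
python3 -m crank '{"steps":[[[0,0,0],[0,0,1]],[[0,0,0],[0,0,0]],[[0,0,0],[0,0,0]],[[0,0,0],[0,0,0]]]}'
python3 - <<'E'
from h import *
import pickle
c=cams.camera("wrist"); pickle.dump(c,open("w8.pkl","wb")); cv2.imwrite("pics/w8.png",cv2.resize(c["pixels"][160:310,150:400],None,fx=3.2,fy=3.2))
print(monitor.read_state()["ee_pos"])
E
```

```text
ee_pos: [0.4907, -0.3895, 0.1234]
eef_rot: [0.442, 0.897, 0.0, -0.0]
ft_force: [0.4, 0.0, -1.4]
ee_pos: [0.5679, -0.2359, 0.1233]
eef_rot: [0.021, 1.0, 0.001, -0.0]
ft_force: [0.8, 0.1, -1.8]
time: 19.3
ee_pos: [0.5676, -0.2388, 0.1235]
eef_rot: [-0.018, 1.0, 0.0, -0.0]
ft_force: [-0.0, -0.0, -1.9]
width: 0.032
grip_force: 24.9
[ 0.5676988  -0.2388179   0.12356894]
```

View pics/w8.png

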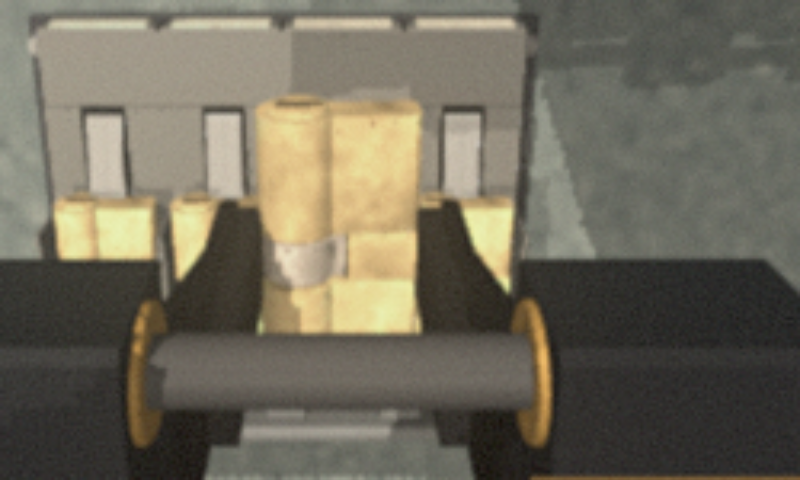

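The held spare_2 is straight (columns 258–420) over lane 2. Catches of lanes 4, 3 and 1 are at columns 107, 225 and 463, and the lane 3 and 4 cylinders are level.

```bash
python3 - <<'E'
from h import *
import pickle
c=pickle.load(open("w8.pkl","rb"))
q=lambda n,u,v,h:print(n,onplane(c,150+u/3.2-.35,160+v/3.2-.35,h).round(4))
for n,u in(("c4",107),("c3",225),("c1",463)): q(n,u,110,.015)
q("rearR",259,103,.1315);q("rearL",420,103,.1315);q("R",262,330,.1315);q("L",417,330,.1315)
E
```

```text
c4 [ 0.5759 -0.3162  0.015 ]
c3 [ 0.5745 -0.2769  0.015 ]
c1 [ 0.5715 -0.1976  0.015 ]
rearR [ 0.5335 -0.2555  0.1315]
rearL [ 0.5324 -0.2251  0.1315]
R [ 0.5828 -0.2545  0.1315]
L [ 0.5816 -0.2225  0.1315]
```

```bash
python3 -m crank '{"steps":[[[0.2,0.05,-0.5],[0,0,0]],[[0.22,0,-0.8],[0,0,0]],[[0,0,-0.8],[0,0,0]],[[0,0,-0.8],[0,0,0]],[[0,0,-0.6],[0,0,0]],[[0,0,-0.28],[0,0,0]],[[0,0,-0.1],[0,0,0]],[[0,0,0],[0,0,0]],[[0,0,0],[0,0,0]]]}'| sed -n '2,4p'
python3 -m crank '{"steps":[[[0,0,-0.05],[0,0,0]],[[0,0,0],[0,0,0]],[[0,0,0],[0,0,0]]]}'| sed -n '2,4p'
```

```text
ee_pos: [0.5791, -0.2368, 0.0277]
eef_rot: [-0.02, 1.0, -0.0, 0.001]
ft_force: [0.1, -1.3, -1.1]
ee_pos: [0.5789, -0.2369, 0.0263]
eef_rot: [-0.02, 1.0, -0.0, 0.001]
ft_force: [0.8, 0.3, -0.7]
```

```bash
python3 -m crank '{"steps":[[[0,0,-0.05],[0,0,0]],[[0,0,0],[0,0,0]],[[0,0,0],[0,0,0]]]}'| sed -n '2,4p'
```

```text
ee_pos: [0.5786, -0.2368, 0.0245]
eef_rot: [-0.02, 1.0, -0.0, 0.0]
ft_force: [0.4, -0.4, -0.6]
```

```bash
python3 -m crank '{"steps":[[[0,0,-0.02],[0,0,0]],[[0.1,0,0],[0,0,0]],[[0.1,0,0],[0,0,0]],[[0,0,0],[0,0,0]]]}'| sed -n '2,4p';python3 -m crank '{"steps":[[[0.06,0,0],[0,0,0]],[[0.06,0,0],[0,0,0]],[[0,0,0],[0,0,0]],[[0,0,0],[0,0,0]]]}'| sed -n '2,4p'
```

```text
ee_pos: [0.5839, -0.2368, 0.024]
eef_rot: [-0.02, 1.0, -0.0, 0.0]
ft_force: [-1.4, -0.5, 3.4]
ee_pos: [0.5867, -0.2367, 0.024]
eef_rot: [-0.02, 1.0, -0.0, 0.0]
ft_force: [-2.1, 0.1, 4.1]
```

```bash
python3 -m crank '{"steps":[[[0,0,0],[0,0,0]],[[0,0,0],[0,0,0]],[[0,0,0.3],[0,0,0]],[[0,0,0.8],[0,0,0]],[[0,0,0.6],[0,0,0]],[[-0.5,-0.03,0],[0,0,0]],[[-0.8,-0.03,0],[0,0,0]],[[-0.9,-0.02,0],[0,0,0]]]}' 43 | sed -n '2,4p'
python3 -m crank '{"steps":[[[0,0,0],[0,0,0]],[[0,0,-0.4],[0,0,0]],[[0,0,-0.6],[0,0,0]],[[0,0,-0.6],[0,0,0]],[[0,0,-0.13],[0,0,0]],[[0,0,0],[0,0,0]],[[0,0,0],[0,0,0]]]}' 0 10 | sed -n '2,4p'
python3 -m crank '{"steps":[[[0.2,0.01,0],[0,0,0]],[[0.2,0.01,0],[0,0,0]],[[0.2,0.01,0],[0,0,0]],[[0.1,0,0],[0,0,0]],[[0,0,0],[0,0,0]]]}'  | sed -n '2,4p'
python3 -m crank '{"steps":[[[0.2,0.01,0],[0,0,0]],[[0.2,0.01,0],[0,0,0]],[[0.1,0,0],[0,0,0]],[[0,0,0],[0,0,0]]]}' | sed -n '2,4p'
```

```text
ee_pos: [0.532, -0.2384, 0.0674]
eef_rot: [-0.02, 1.0, -0.0, 0.001]
ft_force: [0.5, -0.2, 0.1]
ee_pos: [0.5323, -0.2383, 0.0233]
eef_rot: [-0.02, 1.0, 0.0, 0.0]
ft_force: [-0.1, 0.1, -0.2]
ee_pos: [0.5498, -0.2378, 0.0233]
eef_rot: [-0.02, 1.0, 0.0, 0.0]
ft_force: [-0.1, -0.2, -0.0]
ee_pos: [0.5621, -0.2374, 0.023]
eef_rot: [-0.02, 1.0, 0.0, 0.0]
ft_force: [-2.6, -0.2, 1.4]
```

```bash
python3 -m crank '{"steps":[[[0.15,0.01,0],[0,0,0]],[[0.15,0,0],[0,0,0]],[[0.12,0.01,0],[0,0,0]],[[0.12,0,0],[0,0,0]],[[0,0,0],[0,0,0]]]}'  | sed -n '2p;4p'
python3 -m crank '{"steps":[[[0.12,0.01,0],[0,0,0]],[[0.12,0,0],[0,0,0]],[[0.1,0,0],[0,0,0]],[[0,0,0],[0,0,0]],[[0,0,0],[0,0,0]]]}' | sed -n '2p;4p'
python3 -m crank '{"steps":[[[0.1,0,0],[0,0,0]],[[0.06,0,0],[0,0,0]],[[0,0,0],[0,0,0]],[[0,0,0],[0,0,0]]]}' | sed -n '2p;4p'
```

```text
ee_pos: [0.5751, -0.237, 0.023]
ft_force: [-3.1, 0.4, 1.9]
ee_pos: [0.5834, -0.2367, 0.023]
ft_force: [-3.8, -0.1, 2.4]
ee_pos: [0.5872, -0.2367, 0.023]
ft_force: [-5.2, 1.0, 2.9]
```

```bash
python3 -m crank '{"steps":[[[0.06,0,0],[0,0,0]],[[0,0,0],[0,0,0]],[[0,0,0],[0,0,0]]]}' | sed -n '2p;4p';python3 -m crank '{"steps":[[[0.04,0,0],[0,0,0]],[[0,0,0],[0,0,0]],[[0,0,0],[0,0,0]]]}' | sed -n '2p;4p'
```

```text
ee_pos: [0.5886, -0.2367, 0.023]
ft_force: [-5.4, 0.7, 3.3]
ee_pos: [0.5895, -0.2367, 0.023]
ft_force: [-5.2, 1.1, 2.8]
```

```bash
python3 -m crank '{"steps":[[[0.05,0,0],[0,0,0]],[[0,0,0],[0,0,0]],[[0,0,0],[0,0,0]]]}' | sed -n '2p;4p';python3 -m crank '{"steps":[[[0.05,0,0],[0,0,0]],[[0,0,0],[0,0,0]],[[0,0,0],[0,0,0]]]}' | sed -n '2p;4p'
```

```text
ee_pos: [0.5908, -0.2367, 0.023]
ft_force: [-6.2, 0.2, 2.9]
ee_pos: [0.5923, -0.2366, 0.023]
ft_force: [-4.1, 0.6, 0.9]
```

```bash
python3 -m crank '{"steps":[[[0.04,0,0],[0,0,0]],[[0,0,0],[0,0,0]],[[0,0,0],[0,0,0]]]}' | sed -n '2p;4p';python3 -m crank '{"steps":[[[0.04,0,0],[0,0,0]],[[0,0,0],[0,0,0]],[[0,0,0],[0,0,0]]]}' | sed -n '2p;4p'
```

```text
ee_pos: [0.5931, -0.2367, 0.023]
ft_force: [-5.8, 0.0, 2.5]
ee_pos: [0.5941, -0.2367, 0.023]
ft_force: [-4.7, 0.2, 2.5]
```

```bash
python3 -m crank '{"steps":[[[0.03,0,0],[0,0,0]],[[0,0,0],[0,0,0]],[[0,0,0],[0,0,0]]]}' | sed -n '2p;4p'
```

```text
ee_pos: [0.5948, -0.2367, 0.0229]
ft_force: [-5.9, 0.0, 1.9]
```

Back off slowly to test the hold. The force should vanish at about x 0.591.

```bash
python3 -m crank '{"steps":[[[-0.1,0,0],[0,0,0]],[[-0.06,0,0],[0,0,0]],[[0,0,0],[0,0,0]],[[0,0,0],[0,0,0]]]}' | sed -n '2p;4p';python3 -m crank '{"steps":[[[0,0,0],[0,0,0]],[[0,0,0],[0,0,0]]]}' | sed -n '2p;4p'
```

```text
ee_pos: [0.5918, -0.2367, 0.0233]
ft_force: [-0.0, 0.1, -1.2]
ee_pos: [0.5916, -0.2366, 0.0232]
ft_force: [-0.9, -0.4, -0.7]
```

Force is zero, so the catch is holding. I'll retreat and check with the top camera.

```bash
python3 -m crank '{"steps":[[[-0.2,0,0],[0,0,0]],[[-0.6,0,0],[0,0,0]],[[-0.8,-0.1,0.4],[0,0,0]],[[-0.5,-0.6,0.8],[0,0,0]],[[0,-0.9,0.9],[0,0,0]],[[0,-0.9,0.9],[0,0,0]],[[0,-0.9,0.9],[0,0,0]],[[0,-0.9,0.5],[0,0,0]],[[0,-0.9,0],[0,0,0]],[[0,-0.9,0],[0,0,0]]]}' | sed -n '1,4p'
python3 -m crank '{"steps":[[[-0.6,-0.9,0],[0,0,0]],[[-0.6,-0.9,0],[0,0,0]],[[-0.6,-0.9,0],[0,0,0]],[[0,0,0],[0,0,0]],[[0,0,0],[0,0,0]]]}' | sed -n '1,4p'
python3 - <<'E'
from h import *
t=cams.camera("top"); cv2.imwrite("pics/t9.png",cv2.resize(t["pixels"][110:290,195:385],None,fx=3.3,fy=3.3,interpolation=cv2.INTER_CUBIC))
E
```

```text
time: 27.52
ee_pos: [0.5389, -0.3907, 0.1344]
eef_rot: [-0.02, 1.0, -0.001, 0.001]
ft_force: [-0.2, -0.1, 0.2]
time: 27.93
ee_pos: [0.492, -0.4586, 0.1328]
eef_rot: [-0.018, 1.0, -0.0, -0.0]
ft_force: [-0.1, 0.9, 0.2]
```

View pics/t9.png

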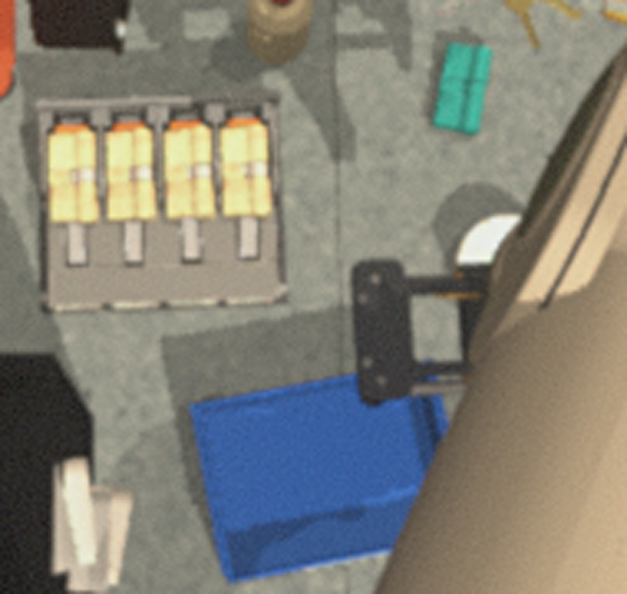

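All four lanes now hold level brass cylinders (rear ends at row 220), with all catches visible behind them. The bin is empty and the bystanders have not moved.

```bash
python3 -c "
from bench import ticket
print(ticket.close_job())"
```

```text
the job is handed in; nothing more can be done
None
```

Both spare cylinders are loaded and held by their catches in lanes 2 and 3, and the job is handed in at about 28 s. The lane 3 cylinder briefly touched the rear stop at about 12 N, against the 4 to 8 N you gave for pushing home.

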